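Glaze reading inside a lidded stoneware dish

TASK

Take the lid off the black stoneware dish by its knob and set it down, knob up, on the round cork mat without dropping it. Then lift the yellow glaze probe out of its grey cradle and hold it upright with its sprung brass tip on the red spot inside the dish, pressing lightly so that the tip is pushed in about half of its travel. Finish while still holding the probe there, and leave the dish and the other things on the table where they stand.

Things in the scene. Friction and masses are not known exactly. Their poses are not given: they have to be found in the camera images.
- dish: Round stoneware dish, black outside, white floor inside, loose, 0.95 kg, standing on the table; outer diameter 144 at the rim, height 44, wall 8, floor 8 thick (so 36 deep inside). Origin: centre of its underside, z up. The red spot lies on its +x axis. It may stand at any yaw.
- mark (a point): Centre of the red spot (20 mm across) on the inner floor of the dish, 25 from the dish's centre along the dish's +x, 8 above the dish's underside; hidden under the lid at the start.
- lid: Loose lid lying on the dish, about 0.22 kg: black disc 144 in diameter and 7 thick, with a white round knob on top (26 in diameter, 32 tall) and below it a white plug 114 in diameter and 6 deep, which sits loosely (7 all round) inside the dish's rim. Origin: centre of the plug's underside, z up; the black disc spans z = 6 to 13, the knob z = 13 to 45. Lying on the mat, it rests on the plug.
- lid_knob (a point): Point on the axis of the lid's knob, 34 above the lid's origin (11 below the knob's top, 21 above the disc).
- mat: Round cork mat fixed on the table, 184 in diameter, 4 thick. Origin: centre of its underside.
- cradle: Grey square block fixed on the table, 70 x 70, 88 tall, with a round hole 23 in diameter and 80 deep in the middle of its top, where the probe stands. Origin: centre of its underside.
- probe: Glaze probe standing loosely in the cradle, about 0.17 kg. Origin: centre of the lower end of its steel nose; z up along the probe. Nose 18 in diameter, z = 0 to 55; black collar 40 in diameter, z = 55 to 63, which rests on the cradle's top; yellow square body 28 x 28, z = 63 to 138, its flat sides facing the probe's x and y axes. It must be raised at least 75 to come out of the cradle. A sprung brass tip sticks out of the nose, downwards.
- probe_grip (a point): Point on the probe's axis in the yellow body, 105 above the probe's origin (33 below its top, 42 above the collar's top).
- tip_point (a point): End of the brass tip (8 in diameter), on the probe's axis; 20 below the probe's origin when free, less when pushed in.
- tip (a joint): How far the brass tip is pushed into the nose, in m: 0 free, 0.015 at the stop. Its spring resists with about 0.5 N at first touch, rising 0.25 N per mm, to about 4.3 N at the stop; beyond that the probe is rigid.
- vase_tall: Bystander: black and white gourd vase, 200 tall, about 110 wide. Origin: centre of its underside.
- vase_round: Bystander: black and white gourd vase, 150 tall, about 125 wide. Origin: centre of its underside.
- tumbler: Bystander: clear tumbler, 85 tall, 68 in diameter. Origin: centre of its underside.
- tin: Bystander: small round tin with red cap, 42 tall, 62 in diameter. Origin: centre of its underside.
- brush: Bystander: dusting brush lying flat, 170 long. Origin: its underside.
- bowl: Bystander: small blue bowl, 40 tall, 90 in diameter. Origin: centre of its underside.
Mind the look-alikes: they are no part of the job. Leave any orange or turquoise look-alike of the lid alone.

How it is judged:
By the outcome, as a careful person would: the job done as asked, in the order asked, and still so for the second after the job is handed in, while the arm keeps its last pose, push and grip.
It also fails if it takes over 69 s, if anything falls off the work surface, if the arm or the gripper's body presses on something with over 40 N, if the wrist force passes 120 N, or if a joint passes its speed limit or range.

ROBOT

A 6-joint arm with a two-finger parallel gripper is mounted at the origin on the work surface. World frame = base frame: x ahead of the robot, y to its left, z up, the work surface at z = 0. Lengths are in m, angles in rad, forces in N, time in s.
With the tool pointing down it reaches from about 0.375 to 0.925 m from the base axis. Payload 5.7 kg.
Tool frame: the origin (TCP) lies midway between the tips of the shut fingers; the grasp point (between the pads) lies hold_point_z behind it (hold_point_z is the distance from the TCP to the grasp point, in m); z points along the fingers, y is the direction in which the jaws open and shut (so a half turn about z gives the same grasp; the last joint's range is limited). The gripper opens to 85 mm and grips with 20 to 120 N. Pads are 22 mm wide; open, the fingers measure 114 mm over their backs; the gripper's body (76 mm by 85 mm) begins 54 mm behind the grasp point. The pads swing forward as they close: fully open they stand 13 mm farther back than shut.
Start: joints at [-1.447, 0.359, 1.51, -0, 1.272, -0.115], TCP at [0.142, -0.583, 0.231] pointing down, gripper open.
Joint ranges: [-2.97, 2.97], [-1.01, 2.36], [0.21, 2.38], [-0.96, 4.11], [0.2, 2.71], [-2.98, 2.98]. Speed limits (rad/s): [2.39, 2.39, 3.14, 3.14, 3.14, 3.14].

INTERFACE

Orientations are given as a 3x3 rotation matrix whose columns are the frame's x, y, z axes.
In Python, from station import * gives the robot as it stands.
- The arm moves only by the shell command python3 -m pendant 'ROWS'. ROWS is JSON, a list of rows, each a list of 5 numbers: the closure, from 0 (fully open) to 1 (shut), then the shift along the tool's x, y, z in mm, then the turn about the tool's z in rad. A call has 1 to 20 rows; each row shifts and turns the commanded pose from where the row before left it, along the tool's axes as they then stand; what a row does not reach is not made up. A row lasts 1/8 s, in which the tool goes at most 62.5 mm and 10.7 degrees, less where a joint would pass 70% of its speed; a pose out of reach is approached as far as the arm can. A call with a gripper value outside its range is refused whole. The fingers move at their own pace and stop on an object; the grip force is fixed at half the most. Time passes only in rows, so rows that do not move let the fingers close. It gives the time, the measured TCP pose, the force and the opening at its end, in the units of the state.
- get_state(): the state, without advancing time (a new reading comes with each control period).
- get_image(name): name is "side" or "top"; returns the picture (384x512x3 uint8, red, green, blue); there is no depth.
- calibration(name): a dict with "fovy" (degrees; the focal length in pixels is half the picture's height over the tangent of half this angle, whatever the lens; pixels are square), "cx", "cy" (the principal point, pixels), "camera_from_world" (4x4, takes a point from world to camera coordinates). Camera axes: x right, y down, z forward; pixel columns grow to the right and rows downward; lengths in m; the calibration is good to about 2 mm. A picture is of the moment at which its call begins. calibration takes no time and is no camera call.
- finish_job(): hands the job in, once; it reports no verdict.
Trained networks look in the newest picture that a camera, given by its name, has taken for a name from the list of things; names that differ only in an ending like _2 or _b are one class to them, and where a whole thing is asked for, a point or a joint stands for the part that bears it (a point fixed in the world has none). Each returns a list of dicts, best first, with "score" (0 to 1); they miss things now and then, are a little off and sometimes report something else, mostly with a low value. They report only what shows in the picture. A call takes as long as a camera call. They do not tell look-alikes from the thing itself.
- spot_in(camera, thing): "pixel" ([row, column] in pixels, amid what is visible of it).
- masks_of(camera, thing): "mask" (384x512 bool, what is visible of it) and "pixel" ([row, column] in pixels, amid what is visible of it).
The state is a dict: "time_s": time; "joint_pos": joint angles; "joint_velocities": joint speeds; "tau": joint torques, N m; "tool_pos": TCP position; "eef_rot": TCP orientation; "wrist_force": force on the tool from outside, world axes, zero at the start; "wrist_torque": the same for the moment, N m; "finger_gap": opening from 0.0 (shut) to 1.0 (fully open).
Only numpy, scipy, OpenCV 4.12 (cv2) and the standard library are available. Lean on these libraries where they do the work, as an engineer would, in place of code of your own. Each camera call takes 0.05 s, during which the arm holds its last target. There are 200 camera calls.

## Working session

There is one attempt and no reset: what is moved stays moved. The work goes in short steps, Python scripts to look and compute and a shell command to move; the robot and the scene stay as the last step left them, time stands still between calls to the robot, and variables do not carry over. Pictures are saved under pics/ and viewed, about 8 in all and at most 12, crops included, and the job is handed in when it is done.

```bash
mkdir -p pics; ls; cat > h.py <<'E'
from station import *
import numpy as np, cv2
def cam(n):
    c=calibration(n); f=192/np.tan(np.radians(c['fovy'])/2); return c,f,np.array(c['camera_from_world'])
def proj(n,p):
    c,f,T=cam(n); q=T[:3,:3]@np.array(p)+T[:3,3]; return np.array([c['cy']+f*q[1]/q[2], c['cx']+f*q[0]/q[2]])
def ray(n,px):
    c,f,T=cam(n); d=np.array([(px[1]-c['cx'])/f,(px[0]-c['cy'])/f,1]); R=T[:3,:3]; return -R.T@T[:3,3], R.T@d
def atz(n,px,z):
    o,d=ray(n,px); return o+d*(z-o[2])/d[2]
def tri(a,pa,b,pb):
    o1,d1=ray(a,pa);o2,d2=ray(b,pb)
    s=np.linalg.lstsq(np.c_[d1,-d2],o2-o1,rcond=None)[0]
    x=o1+s[0]*d1;y=o2+s[1]*d2; return (x+y)/2,np.linalg.norm(x-y)
E
python3 - <<'E'
from h import *
np.set_printoptions(precision=4,suppress=True)
for n in('top','side'):
    im=get_image(n); cv2.imwrite(f'pics/{n}0.png',im[...,::-1])
    print(n,calibration(n)['fovy'],{k:calibration(n)[k] for k in calibration(n) if k not in('camera_from_world',)}, ray(n,[192,256]))
    for t in('lid','lid_knob','dish','mat','cradle','probe','probe_grip'):
        print(t,[(np.round(r['pixel'],1).tolist(),round(r['score'],2)) for r in spot_in(n,t)])
print(get_state())
import station; print(dir(station))
E
```

```text
pics
top 42.777706103172136 {'fovy': 42.777706103172136, 'cx': 244.67891030143352, 'cy': 182.752772950332} (array([ 0.2619, -0.0826,  1.8022]), array([ 0.1285, -0.0182, -0.992 ]))
lid [([244.0, 289.5], 0.86), ([215.4, 341.3], 0.85), ([156.6, 218.1], 0.77), ([260.1, 141.5], 0.65)]
lid_knob [([242.7, 291.7], 0.84), ([262.0, 142.8], 0.77), ([216.1, 342.3], 0.64), ([153.2, 214.8], 0.58), ([231.6, 214.2], 0.48)]
dish [([155.3, 215.4], 0.19)]
mat [([205.6, 146.7], 0.69)]
cradle [([205.5, 297.2], 0.73), ([124.0, 127.0], 0.66)]
probe []
probe_grip [([201.9, 302.9], 0.7)]
side 51.49317194197699 {'fovy': 51.49317194197699, 'cx': 253.89232417565026, 'cy': 192.90333114565695} (array([-0.0701,  0.576 ,  1.1857]), array([ 0.4157, -0.491 , -0.7656]))
lid [([341.5, 238.4], 0.75), ([213.0, 206.7], 0.7)]
lid_knob [([211.6, 211.2], 0.72), ([340.6, 236.2], 0.57)]
dish [([226.5, 217.4], 0.75)]
mat [([298.6, 191.8], 0.63)]
cradle [([188.8, 294.3], 0.62)]
probe [([170.3, 302.7], 0.79)]
probe_grip [([171.0, 301.7], 0.68), ([142.3, 302.0], 0.44), ([212.2, 212.6], 0.22)]
{'time_s': 0.8, 'joint_pos': array([-1.4471,  0.3588,  1.5104,  0.    ,  1.2725, -0.1151]), 'joint_velocities': array([ 0.0015,  0.0002,  0.0001,  0.0004,  0.0015, -0.0014]), 'tau': array([ -0.0003, -52.7519, -27.9044,  -0.0006,   0.0015,   0.    ]), 'tool_pos': array([ 0.1419, -0.583 ,  0.2313]), 'eef_rot': array([[ 0.9716,  0.2365,  0.    ],
       [ 0.2365, -0.9716,  0.0001],
       [ 0.    , -0.0001, -1.    ]]), 'wrist_force': array([ 1.0609,  0.2474, -0.3155]), 'wrist_torque': array([ 0.0153,  0.0313, -0.0442]), 'finger_gap': 0.9939148994148368}
['Unreachable', '__builtins__', '__cached__', '__doc__', '__file__', '__loader__', '__name__', '__package__', '__spec__', 'calibration', 'finish_job', 'get_image', 'get_state', 'hold_point_z', 'masks_of', 'spot_in']
```

View pics/top0.png

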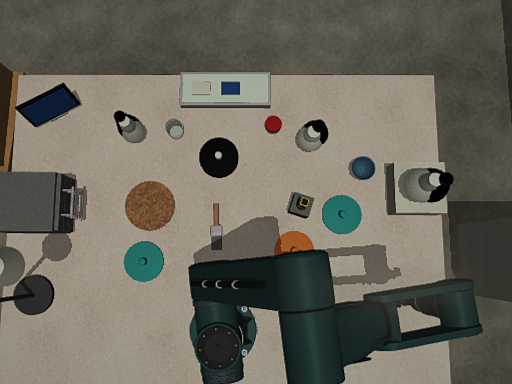

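View pics/side0.png

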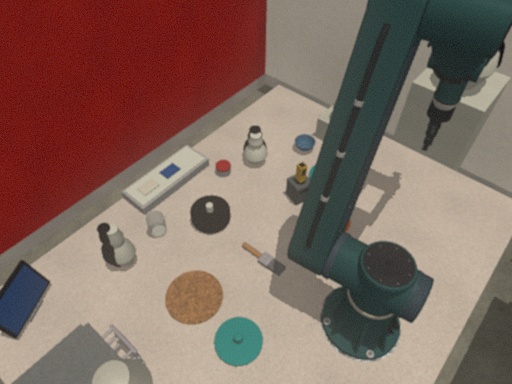

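```bash
python3 - <<'E'
from h import *
np.set_printoptions(precision=4,suppress=True)
print('hp',hold_point_z)
T=get_image('top');S=get_image('side')
def cc(m,near):
    n,l,s,c=cv2.connectedComponentsWithStats(m.astype(np.uint8)); 
    ok=[i for i in range(1,n) if s[i,4]>8]
    i=min(ok,key=lambda i:np.hypot(*(c[i][::-1]-near))); return l==i,c[i][::-1],s[i,4]
hT=cv2.cvtColor(T,cv2.COLOR_RGB2HSV).astype(int);hS=cv2.cvtColor(S,cv2.COLOR_RGB2HSV).astype(int)
# lid disc dark incl. knob (fill hull)
for n,h,near in(('top',hT,(157,218)),('side',hS,(214,210))):
    m,c,a=cc(h[...,2]<60,near); 
    hull=cv2.convexHull(np.argwhere(m)[:,::-1].astype(np.int32)); M=cv2.moments(hull); px=(M['m01']/M['m00'],M['m10']/M['m00'])
    print(n,'lid dark',px,a,atz(n,px,.0475), 'ellipse',cv2.fitEllipse(hull))
    w=(h[...,2]>110)&(h[...,1]<80); w&=cv2.fillPoly(np.zeros(m.shape,np.uint8),[hull],1)>0
    m,c,a=cc(w,near); print(' knob',c,a,atz(n,c,.072),atz(n,c,.083))
for n,near in(('top',(205,150)),('side',(298,193))):
    r=masks_of(n,'mat')
    if r:
        m=r[0]['mask'];hull=cv2.convexHull(np.argwhere(m)[:,::-1].astype(np.int32));M=cv2.moments(hull);px=(M['m01']/M['m00'],M['m10']/M['m00']);print(n,'mat',px,m.sum(),atz(n,px,.004))
for n,h,near in(('top',hT,(202,303)),('side',hS,(171,301))):
    m,c,a=cc((h[...,0]>15)&(h[...,0]<35)&(h[...,1]>130)&(h[...,2]>70),near); print(n,'yellow',c,a,atz(n,c,.171),atz(n,c,.138),np.argwhere(m).min(0),np.argwhere(m).max(0))
    r=masks_of(n,'cradle'); 
    for q in r[:2]: print(' cradle',q['pixel'],q['score'],q['mask'].sum(),atz(n,q['pixel'],.088))
a=cv2.resize(T[180:230,270:330],None,fx=8,fy=8,interpolation=cv2.INTER_CUBIC);b=cv2.resize(S[150:210,275:325],None,fx=6.67,fy=6.67,interpolation=cv2.INTER_CUBIC)[:400]
c=cv2.resize(T[130:180,190:245],None,fx=8,fy=8)
cv2.imwrite('pics/z1.png',np.hstack([a,b[:400,:320]])[...,::-1])
E
```

```text
hp 0.0187
top lid dark (157.30162703379224, 218.30997079682936) 1188 [0.6164 0.0227 0.0475] ellipse ((218.40760803222656, 157.2972869873047), (38.97299575805664, 39.81348419189453), 177.43862915039062)
 knob [154.5    217.8333] 36 [0.6217 0.0231 0.072 ] [0.6194 0.0224 0.083 ]
side lid dark (223.14488188976378, 315.02572178477686) 294 [ 0.2983 -0.1796  0.0475] ellipse ((316.1688537597656, 221.0237274169922), (9.239852905273438, 58.68672180175781), 19.328786849975586)Traceback (most recent call last):
  File "<stdin>", line 16, in <module>
  File "<stdin>", line 8, in cc
ValueError: min() iterable argument is empty
```

```bash
python3 - <<'E'
from h import *
np.set_printoptions(precision=4,suppress=True)
T=get_image('top');S=get_image('side')
im={'top':T,'side':S}
def cen(m):
    hull=cv2.convexHull(np.argwhere(m)[:,::-1].astype(np.int32));M=cv2.moments(hull);return (M['m01']/M['m00'],M['m10']/M['m00'])
for n in im:
    for t,zs in(('lid',(.045,.051)),('mat',(.004,)),('cradle',(.044,.088)),('probe',(.12,.171)),('dish',(.03,))):
        for q in masks_of(n,t)[:4]:
            px=cen(q['mask']); print(n,t,round(q['score'],2),np.round(px,1),q['mask'].sum(),*[atz(n,px,z)[:2] for z in zs])
    h=cv2.cvtColor(im[n],cv2.COLOR_RGB2HSV).astype(int)
    m=(h[...,0]>15)&(h[...,0]<35)&(h[...,1]>130)&(h[...,2]>70)
    a=(190,215,290,315) if n=='top' else (155,190,290,315)
    p=np.argwhere(m[a[0]:a[1],a[2]:a[3]])+[a[0],a[2]]; print('yellow',len(p),p.mean(0) if len(p) else 0)
a=cv2.resize(T[180:230,270:330],None,fx=8,fy=8,interpolation=cv2.INTER_CUBIC);b=cv2.resize(S[150:210,275:325],None,fx=6.67,fy=6.67,interpolation=cv2.INTER_CUBIC)[:400]
cv2.imwrite('pics/z1.png',np.hstack([a,b[:400,:320]])[...,::-1])
E
```

```text
top lid 0.93 [156.1 218.7] 1217 [0.6214 0.0215] [0.6201 0.0212]
top lid 0.86 [242.8 292.2] 644 [ 0.3076 -0.2435] [ 0.3075 -0.2429]
top lid 0.73 [261.2 143.5] 1251 [0.2412 0.2835] [0.2413 0.2823]
top lid 0.69 [214.2 341.1] 1158 [ 0.41   -0.4202] [ 0.4095 -0.419 ]
top mat 0.59 [205.1 149.1] 1966 [0.4448 0.2784]
top cradle 0.89 [204.8 300.3] 338 [ 0.4436 -0.2744] [ 0.4391 -0.2696]
top probe 0.69 [156.3 218. ] 1126 [0.6053 0.0194] [0.5949 0.0163]
top probe 0.61 [203.1 302. ] 93 [ 0.4416 -0.272 ] [ 0.4362 -0.2662]
top dish 0.6 [228.1 215.7] 402 [0.3596 0.0304]
top dish 0.47 [176.  221.2] 22 [0.5503 0.0125]
yellow 44 [201.8636 304.0455]
side lid 0.95 [210.6 209.4] 1011 [0.6205 0.0199] [0.6168 0.0228]
side lid 0.56 [340.9 237.8] 1844 [0.2296 0.3003] [0.2281 0.3017]
side lid 0.38 [224.7 211.1] 190 [0.5721 0.0606] [0.5688 0.0633]
side mat 0.97 [296.7 193.1] 2421 [0.4422 0.2789]
side mat 0.7 [188.  296.4] 412 [ 0.4646 -0.2998]
side cradle 0.92 [188.4 296. ] 434 [ 0.4464 -0.2677] [ 0.4264 -0.2352]
side cradle 0.72 [260.2 266.7] 397 [0.3342 0.0433] [0.3187 0.0638]
side probe 0.68 [172.1 300.2] 235 [ 0.4474 -0.2846] [ 0.4226 -0.2434]
side dish 0.74 [225.  211.4] 179 [0.5787 0.0539]
side dish 0.49 [145.4 254.2] 669 [ 0.729  -0.3551]
yellow 108 [173.287  300.4907]
```

View pics/z1.png

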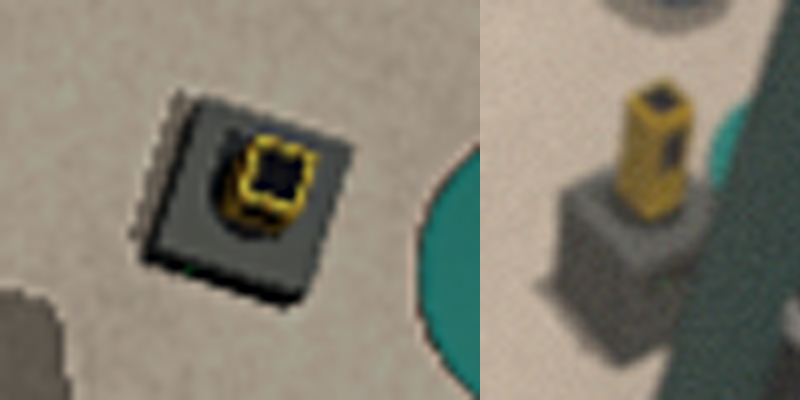

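```bash
python3 -m pendant '[[0,43.3,-33.9,-2,0],[0,43.3,-33.9,-2,0],[0,43.3,-33.9,-2,0],[0,43.3,-33.9,-2,0],[0,43.3,-33.9,-2,0],[0,43.3,-33.9,-2,0],[0,43.3,-33.9,-2,0],[0,43.3,-33.9,-2,0],[0,43.3,-33.9,-2,0],[0,43.3,-33.9,-2,0],[0,43.3,-33.9,-2,0],[0,43.3,-33.9,-2,0],[0,43.3,-33.9,-2,0],[0,43.3,-33.9,-2,0],[0,0,0,0,0],[0,0,0,0,0]]'; python3 - <<'E'
from h import *
s=get_state();print(s['tool_pos'],s['eef_rot'],s['joint_pos'])
R=s['eef_rot'];print(1e3*R.T@(np.array([.6185,.0222,.14])-s['tool_pos']))
E
```

```text
time_s: 3.5
tool_pos: [0.6181, 0.0214, 0.2589]
eef_rot: [[0.971, 0.237, -0.001], [0.237, -0.971, -0.0], [-0.001, 0.0, -1.0]]
wrist_force: [0.1, -0.1, 0.1]
finger_gap: 1.005
[0.61806137 0.0214104  0.25893722] [[ 9.71447373e-01  2.37251824e-01 -1.25418051e-03]
 [ 2.37251505e-01 -9.71448179e-01 -3.99608977e-04]
 [-1.31317933e-03  9.06428779e-05 -9.99999134e-01]] [-7.67152705e-02  3.63651237e-01  1.43186596e+00 -5.07168707e-04
  1.34729535e+00  1.25465791e+00]
[  0.76962963  -0.6737689  118.93625525]
```

```bash
python3 -m pendant '[[0,0.8,-0.7,40,0],[0,0,0,40,0],[0,0,0,40,0],[0,0,0,0,0],[0,0,0,0,0]]'; python3 - <<'E'
from h import *
T=get_image('top');S=get_image('side')
s=get_state();print(s['tool_pos'])
a=cv2.resize(T[115:190,180:255],None,fx=5.33,fy=5.33,interpolation=cv2.INTER_CUBIC);b=cv2.resize(S[150:250,160:260],None,fx=4,fy=4,interpolation=cv2.INTER_CUBIC)
print(proj('side',s['tool_pos']),proj('side',[.6185,.0222,.083]),proj('side',[.6185,.0222,.051]))
cv2.imwrite('pics/z2.png',np.hstack([a[:400],b])[...,::-1])
E
```

```text
time_s: 4.12
tool_pos: [0.6198, 0.0215, 0.1408]
eef_rot: [[0.972, 0.235, 0.002], [0.235, -0.972, -0.0], [0.001, 0.001, -1.0]]
wrist_force: [0.5, 0.1, 0.2]
finger_gap: 1.001
[0.62067055 0.02186892 0.14159646]
[193.69439696 206.4730518 ] [204.69643845 208.40029986] [210.21808908 209.20270863]
```

View pics/z2.png

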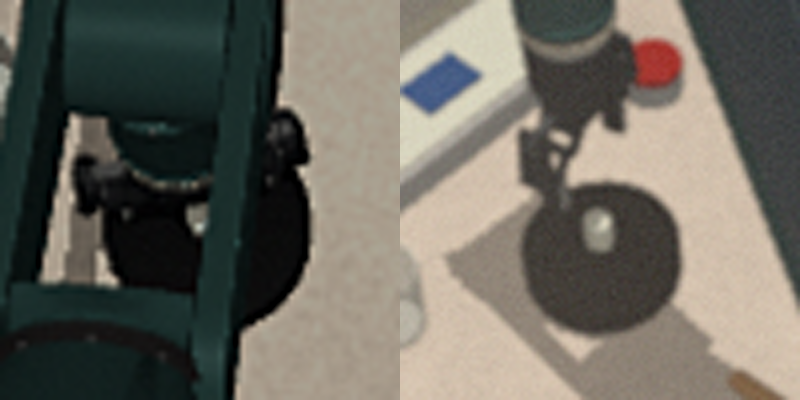

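```bash
python3 -m pendant '[[0,-2,0,30,0],[0,0,0,30,0],[0,0,0,15,0],[0,0,0,8,0],[0,0,0,0,0],[0,0,0,0,0]]'
```

```text
time_s: 4.97
tool_pos: [0.6182, 0.0219, 0.0573]
eef_rot: [[0.972, 0.237, 0.002], [0.237, -0.972, -0.0], [0.002, 0.0, -1.0]]
wrist_force: [0.1, -0.4, -0.8]
finger_gap: 1.001
```

```bash
python3 -m pendant '[[0.3,0,0,0,0],[0.5,0,0,0,0],[0.65,0,0,0,0],[1,0,0,0,0],[1,0,0,0,0],[1,0,0,0,0],[1,0,0,0,0],[1,0,0,0,0],[1,0,0,0,0],[1,0,0,0,0]]'
```

```text
time_s: 6.22
tool_pos: [0.6175, 0.0219, 0.0567]
eef_rot: [[0.972, 0.237, 0.0], [0.237, -0.972, 0.0], [0.0, 0.0, -1.0]]
wrist_force: [-1.3, -0.7, 5.3]
finger_gap: 0.285
```

```bash
python3 -m pendant '[[1,0,0,-5,0],[1,0,0,-10,0],[1,0,0,-20,0],[1,0,0,-25,0],[1,0,0,-30,0],[1,0,0,-30,0],[1,0,0,0,0],[1,0,0,0,0]]'; python3 - <<'E'
from h import *
T=get_image('top');S=get_image('side')
s=get_state();print(s['tool_pos'],s['wrist_torque'])
R=s['eef_rot'];print(1e3*R.T@(np.array([.4435,.2787,.17])-s['tool_pos']))
cv2.imwrite('pics/z3.png',cv2.resize(S[120:340,130:330],None,fx=2.7,fy=2.7,interpolation=cv2.INTER_CUBIC)[...,::-1])
E
```

```text
time_s: 7.22
tool_pos: [0.6166, 0.0221, 0.1755]
eef_rot: [[0.972, 0.237, -0.001], [0.237, -0.972, 0.0], [-0.001, -0.001, -1.0]]
wrist_force: [0.7, -0.7, -2.8]
finger_gap: 0.284
[0.61607892 0.02206132 0.17472974] [ 0.06127542 -0.02890152  0.02311504]
[-106.96850893 -290.17011105    5.32085377]
```

View pics/z3.png

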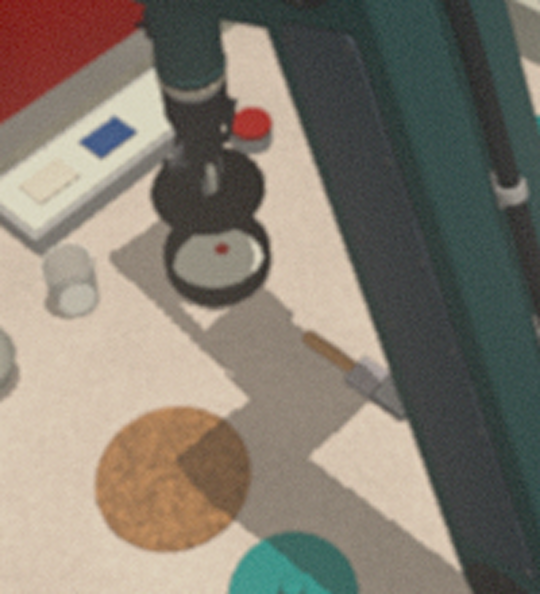

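```bash
python3 -m pendant '[[1,-6,-16,0,0],[1,-13,-36,0,0],[1,-15,-41,0,0],[1,-15,-41,0,0],[1,-15,-41,0,0],[1,-15,-41,0,0],[1,-15,-41,0,0],[1,-9,-23,0,0],[1,-4,-10,0,0],[1,0,0,0,0],[1,0,0,0,0]]'; python3 - <<'E'
from h import *
S=get_image('side');s=get_state();R=s['eef_rot'];print(1e3*R.T@(np.array([.4435,.2787,.026])-s['tool_pos']))
E
```

```text
time_s: 8.7
tool_pos: [0.4452, 0.2778, 0.1763]
eef_rot: [[0.972, 0.236, 0.0], [0.236, -0.972, -0.0], [0.0, 0.0, -1.0]]
wrist_force: [0.2, -0.2, -2.3]
finger_gap: 0.285
[ -1.56586352  -1.40218061 150.27791242]
```

```bash
python3 -m pendant '[[1,-1.5,-1.4,20,0],[1,0,0,35,0],[1,0,0,35,0],[1,0,0,30,0],[1,0,0,15,0],[1,0,0,8,0],[1,0,0,4,0],[1,0,0,2,0],[1,0,0,0,0],[1,0,0,0,0]]';python3 -m pendant '[[1,0,0,1,0],[1,0,0,1,0],[1,0,0,0,0]]';python3 -m pendant '[[1,0,0,1,0],[1,0,0,0,0]]'
```

```text
time_s: 10.0
tool_pos: [0.4433, 0.2797, 0.0278]
eef_rot: [[0.972, 0.237, 0.001], [0.237, -0.972, 0.0], [0.001, -0.0, -1.0]]
wrist_force: [0.6, 0.7, -2.2]
finger_gap: 0.283
time_s: 10.38
tool_pos: [0.4429, 0.2794, 0.0253]
eef_rot: [[0.972, 0.237, -0.0], [0.237, -0.972, -0.0], [-0.0, -0.0, -1.0]]
wrist_force: [0.7, 0.9, -3.0]
finger_gap: 0.281
time_s: 10.62
tool_pos: [0.4429, 0.2794, 0.0242]
eef_rot: [[0.972, 0.237, -0.0], [0.237, -0.972, -0.0], [-0.0, -0.0, -1.0]]
wrist_force: [-0.6, 0.5, -2.6]
finger_gap: 0.285
```

```bash
python3 -m pendant '[[1,0,0,1,0],[1,0,0,0,0]]';python3 -m pendant '[[1,0,0,0.7,0],[1,0,0,0,0]]'
```

```text
time_s: 10.88
tool_pos: [0.4429, 0.2795, 0.0233]
eef_rot: [[0.972, 0.237, -0.0], [0.237, -0.972, 0.0], [-0.0, -0.0, -1.0]]
wrist_force: [0.6, 0.4, -2.3]
finger_gap: 0.281
time_s: 11.12
tool_pos: [0.443, 0.2795, 0.0228]
eef_rot: [[0.972, 0.237, 0.0], [0.237, -0.972, 0.0], [0.0, -0.0, -1.0]]
wrist_force: [-0.7, -0.7, -0.5]
finger_gap: 0.284
```

```bash
python3 -m pendant '[[1,0,0,0.5,0],[1,0,0,0,0]]';python3 -m pendant '[[0.6,0,0,0,0],[0.5,0,0,0,0],[0.3,0,0,0,0],[0,0,0,0,0],[0,0,0,0,0],[0,0,0,0,0]]'; python3 -m pendant '[[0,0,0,-15,0],[0,0,0,-30,0],[0,0,0,-50,0],[0,0,0,-60,0],[0,0,0,-60,0],[0,0,0,0,0],[0,0,0,0,0]]'
python3 - <<'E'
from h import *
T=get_image('top');S=get_image('side')
s=get_state();print(s['joint_pos'])
def dr(S,pts,n):
    pass
hS=cv2.cvtColor(S,cv2.COLOR_RGB2HSV).astype(int)
# dish and mark in side image
for w in ('dish','mark','probe_grip','mat','lid'):
    for n in('side','top'): print(w,n,[(np.round(r['pixel'],1).tolist(),round(r['score'],2)) for r in spot_in(n,w)])
for n,h in(('side',hS),('top',cv2.cvtColor(T,cv2.COLOR_RGB2HSV).astype(int))):
    m=((h[...,0]<8)|(h[...,0]>172))&(h[...,1]>110)&(h[...,2]>50)
    k,l,st,c=cv2.connectedComponentsWithStats(m.astype(np.uint8))
    for i in range(1,k):
        if 4<st[i,4]<400: print(n,'red',c[i][::-1],st[i,4],atz(n,c[i][::-1],.008))
    m=(h[...,2]>100)
a=cv2.resize(S[180:340,140:260],None,fx=3.75,fy=3.75,interpolation=cv2.INTER_CUBIC)
b=cv2.resize(T[130:190,190:250],None,fx=5,fy=5,interpolation=cv2.INTER_CUBIC)
b2=cv2.resize(T[175:235,120:180],None,fx=5,fy=5,interpolation=cv2.INTER_CUBIC)
cv2.imwrite('pics/z4.png',np.hstack([a,np.vstack([b,b2])])[...,::-1] if a.shape[0]==600 else a)
E
```

```text
time_s: 11.38
tool_pos: [0.443, 0.2795, 0.0227]
eef_rot: [[0.972, 0.237, 0.0], [0.237, -0.972, 0.0], [0.0, -0.0, -1.0]]
wrist_force: [-1.1, -0.9, 6.9]
finger_gap: 0.281
time_s: 12.12
tool_pos: [0.443, 0.2795, 0.0221]
eef_rot: [[0.972, 0.237, -0.0], [0.237, -0.972, 0.0], [-0.0, -0.0, -1.0]]
wrist_force: [0.7, -0.1, -0.6]
finger_gap: 0.999
time_s: 13.0
tool_pos: [0.4425, 0.2793, 0.2376]
eef_rot: [[0.972, 0.237, 0.001], [0.237, -0.972, 0.0], [0.001, -0.0, -1.0]]
wrist_force: [0.4, -0.4, -0.2]
finger_gap: 1.0
[4.30748431e-01 2.44371884e-01 1.66775113e+00 1.09611172e-04
 1.23239678e+00 1.76275334e+00]
dish side [([295.2, 195.1], 0.59), ([212.7, 213.9], 0.58)]
dish top [([156.0, 216.0], 0.83)]
mark side [([216.1, 207.6], 0.75), ([189.5, 296.9], 0.43)]
mark top [([158.1, 220.3], 0.98)]
probe_grip side [([173.1, 298.7], 0.65)]
probe_grip top []
mat side [([314.4, 203.4], 0.94), ([190.4, 297.9], 0.45)]
mat top [([207.7, 165.7], 0.97)]
lid side [([342.7, 237.8], 0.77), ([295.4, 190.8], 0.76)]
lid top [([205.1, 151.9], 0.97), ([251.1, 291.0], 0.83), ([261.6, 157.5], 0.7), ([214.6, 341.3], 0.63)]
side red [211.90909091 211.63636364] 11 [0.6321586  0.00097831 0.008     ]
top red [123.38604651 272.93023256] 215 [ 0.75510771 -0.17920261  0.008     ]
top red [154.9  224.05] 20 [0.63356225 0.00379014 0.008     ]
```

View pics/z4.png

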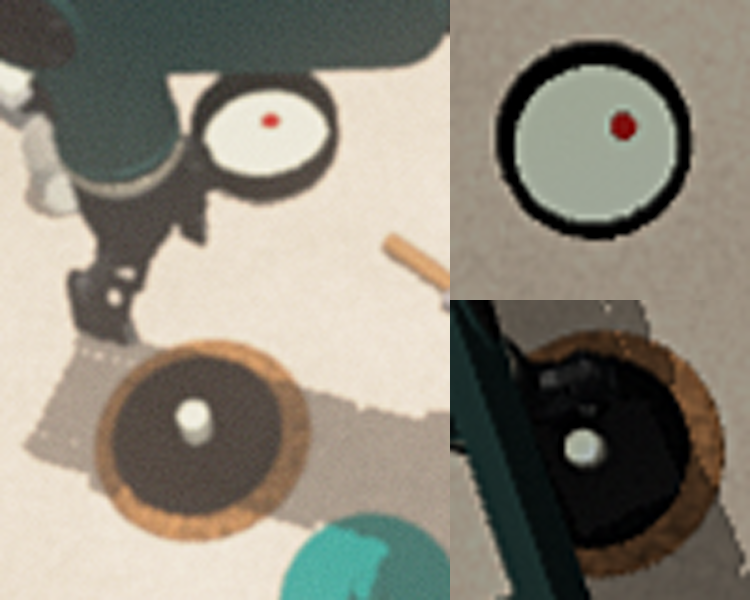

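```bash
python3 - <<'E'
from h import *
np.set_printoptions(precision=4,suppress=True)
tc=[(252,140),(310,138),(314,195),(253,190)]
P=np.array([atz('top',(180+(y+.0)/8,270+x/8),.171) for x,y in tc]);print(P[:,:2],P.mean(0))
sc=[(628,100),(665,78),(692,112),(660,122)]
Q=np.array([atz('side',(150+y/6.67,275+(x-480)/6.67),.171) for x,y in sc]);print(Q[:,:2],Q.mean(0))
# rendering-fit of yellow body silhouette in both views: x,y,yaw
import cv2
from scipy.optimize import minimize
T=get_image('top');S=get_image('side')
ms={}
for n,im in(('top',T),('side',S)):
    h=cv2.cvtColor(im,cv2.COLOR_RGB2HSV).astype(int)
    if n=='top': print('top still visible?',im[202,303],im[204,294])
    g=cv2.resize(im,None,fx=4,fy=4,interpolation=cv2.INTER_CUBIC)
    h=cv2.cvtColor(g,cv2.COLOR_RGB2HSV).astype(int)
    m=((h[...,0]>12)&(h[...,0]<35)&(h[...,1]>120)&(h[...,2]>60)).astype(np.uint8)
    r=(190,215,292,316) if n=='top' else (155,190,292,314)
    k=np.zeros_like(m);k[r[0]*4:r[1]*4,r[2]*4:r[3]*4]=1;m*=k
    hull=cv2.convexHull(np.argwhere(m)[:,::-1].astype(np.int32));ms[n]=cv2.fillPoly(np.zeros_like(m),[hull],1)
    print(n,m.sum(),ms[n].sum(),hull[:,0].min(0)/4,hull[:,0].max(0)/4)
def cost(v):
    x,y,a=v;c,s=np.cos(a),np.sin(a);t=0
    for n in ms:
        pts=[proj(n,[x+.014*(c*i-s*j),y+.014*(s*i+c*j),z])[::-1]*4 for i in(-1,1) for j in(-1,1) for z in(.098,.171)]
        hu=cv2.convexHull(np.array(pts,np.float32));q=cv2.fillPoly(np.zeros_like(ms[n]),[np.round(hu*16).astype(np.int32)],1,shift=4)
        t+=(q!=ms[n]).sum()/ms[n].sum()
    return t
best=min((minimize(cost,[.439,-.27,a],method='Nelder-Mead',options=dict(initial_simplex=[[.439,-.27,a],[.447,-.27,a],[.439,-.262,a],[.439,-.27,a+.2]])) for a in(-.6,-.3,0,.3,.6)),key=lambda r:r.fun)
print(best.x,best.fun,[round(cost([best.x[0],best.x[1],a]),3) for a in np.arange(-.7,.8,.1)])
E
```

```text
[[ 0.4551 -0.2648]
 [ 0.456  -0.2891]
 [ 0.4321 -0.2904]
 [ 0.4341 -0.2649]] [ 0.4443 -0.2773  0.171 ]
[[ 0.451  -0.2639]
 [ 0.4457 -0.2898]
 [ 0.4201 -0.2787]
 [ 0.4286 -0.2619]] [ 0.4364 -0.2736  0.171 ]
top still visible? [15 14 20] [73 75 71]
top 807 1508 [298.25 197.  ] [309.5 208. ]
side 2042 2392 [295.5 165. ] [306.5 183. ]Traceback (most recent call last):
  File "<stdin>", line 29, in <module>
  File "<stdin>", line 29, in <genexpr>
    res = _minimize_neldermead(fun, x0, args, callback, bounds=bounds,
                               **options)
    fxr = func(xr)
    fx = function(np.copy(x), *(wrapper_args + args))
  File "<stdin>", line 25, in cost
  File "h.py", line 6, in proj
    c,f,T=cam(n); q=T[:3,:3]@np.array(p)+T[:3,3]; return np.array([c['cy']+f*q[1]/q[2], c['cx']+f*q[0]/q[2]])
          ~~~^^^
  File "h.py", line 4, in cam
    c=calibration(n); f=192/np.tan(np.radians(c['fovy'])/2); return c,f,np.array(c['camera_from_world'])
ValueError: time passes only in moves, steps and waits
```

```bash
sed -i 's/^def cam/import functools\n@functools.cache\ndef cam/' h.py; python3 - <<'E'
from h import *
from scipy.optimize import minimize
np.set_printoptions(precision=4,suppress=True)
ms={}
for n in('top','side'):
    im=get_image(n)
    g=cv2.resize(im,None,fx=4,fy=4,interpolation=cv2.INTER_LINEAR)
    h=cv2.cvtColor(g,cv2.COLOR_RGB2HSV).astype(int)
    m=((h[...,0]>12)&(h[...,0]<35)&(h[...,1]>110)&(h[...,2]>50)).astype(np.uint8)
    r=(190,215,292,316) if n=='top' else (155,190,292,314)
    k=np.zeros_like(m);k[r[0]*4:r[1]*4,r[2]*4:r[3]*4]=1;m*=k
    hull=cv2.convexHull(np.argwhere(m)[:,::-1].astype(np.int32));ms[n]=cv2.fillPoly(np.zeros_like(m),[hull],1)
    cam(n)
def cost(v):
    x,y,a=v;c,s=np.cos(a),np.sin(a);t=0
    for n in ms:
        pts=[proj(n,[x+.014*(c*i-s*j),y+.014*(s*i+c*j),z])[::-1]*4+1.5 for i in(-1,1) for j in(-1,1) for z in(.098,.171)]
        hu=cv2.convexHull(np.array(pts,np.float32));q=cv2.fillPoly(np.zeros_like(ms[n]),[np.round(hu*16).astype(np.int32)],1,shift=4)
        t+=(q!=ms[n]).sum()/ms[n].sum()
    return t
for a in(-.6,-.3,0,.3,.6):
    r=minimize(cost,[.439,-.27,a],method='Nelder-Mead',options=dict(initial_simplex=[[.439,-.27,a],[.447,-.27,a],[.439,-.262,a],[.439,-.27,a+.2]]));print(r.x,r.fun)
E
```

```text
[ 0.4416 -0.2749 -0.4448] 0.5074229201967937
[ 0.4415 -0.2741 -0.3603] 0.5078688708287716
[ 0.4421 -0.275  -0.3207] 0.5063985208673096
[ 0.4392 -0.2745  0.2878] 0.6214098702730368
[ 0.4413 -0.2751  1.1305] 0.5118006562818469
```

```bash
python3 - <<'E'
from h import *
np.set_printoptions(precision=0,suppress=True)
for d in(-30,-20,-10,0,10,20,30):
    a=np.radians(d);c,s=np.cos(a),np.sin(a)
    o=[]
    for n in('top','side'):
        for i,j in((1,1),(1,-1),(-1,-1),(-1,1)):
            p=proj(n,[.4415-0+.014*(c*i-s*j),-.2748+.014*(s*i+c*j),.171])+.5
            o.append(((p[1]-270)*8,(p[0]-180)*8) if n=='top' else ((p[1]-275)*6.67+480,(p[0]-150)*6.67))
    print(d,[tuple(np.round(q).astype(int).tolist()) for q in o])
s=get_state();R=s['eef_rot']
print(1e3*R.T@(np.array([.4413,-.2748,.26])-s['tool_pos']))
E
```

```text
-30 [(267, 131), (326, 164), (293, 222), (235, 188), (623, 89), (671, 76), (693, 112), (644, 125)]
-20 [(260, 134), (323, 157), (301, 219), (238, 196), (621, 93), (665, 75), (695, 108), (651, 127)]
-10 [(253, 138), (319, 150), (308, 215), (242, 203), (621, 98), (659, 74), (696, 103), (657, 128)]
0 [(246, 143), (313, 143), (314, 210), (247, 210), (621, 103), (652, 74), (695, 98), (664, 128)]
10 [(241, 149), (307, 138), (320, 204), (254, 215), (622, 107), (646, 75), (693, 94), (670, 127)]
20 [(237, 156), (300, 134), (324, 196), (261, 219), (625, 112), (640, 76), (691, 89), (676, 125)]
30 [(234, 164), (292, 131), (326, 189), (269, 222), (629, 116), (635, 78), (687, 85), (682, 123)]
[-133.  538.  -23.]
```

```bash
python3 -m pendant '[[0,-12.1,48.9,-2.1,0],[0,-12.1,48.9,-2.1,0],[0,-12.1,48.9,-2.1,0],[0,-12.1,48.9,-2.1,0],[0,-12.1,48.9,-2.1,0],[0,-12.1,48.9,-2.1,0],[0,-12.1,48.9,-2.1,0],[0,-12.1,48.9,-2.1,0],[0,-12.1,48.9,-2.1,0],[0,-12.1,48.9,-2.1,0],[0,-12.1,48.9,-2.1,0],[0,0,0,0,0.1],[0,0,0,0,0.15],[0,0,0,0,0.16],[0,0,0,0,0],[0,0,0,0,0]]'; python3 - <<'E'
from h import *
s=get_state();R=s['eef_rot'];print(1e3*R.T@(np.array([.4413,-.2748,.21])-s['tool_pos']))
E
```

```text
time_s: 15.8
tool_pos: [0.4409, -0.2747, 0.2602]
eef_rot: [[0.986, -0.167, 0.0], [-0.167, -0.986, 0.0], [0.0, -0.0, -1.0]]
wrist_force: [0.3, -0.4, 0.3]
finger_gap: 1.002
[ 0.43200172  0.07891793 50.2314405 ]
```

```bash
python3 -m pendant '[[0,0.4,0,30,0],[0,0,0,35,0],[0,0,0,20,0],[0,0,0,0,0],[0,0,0,0,0]]'; python3 - <<'E'
from h import *
T=get_image('top');S=get_image('side');s=get_state();print(s['tool_pos'])
b=cv2.resize(S[120:220,250:350],None,fx=4,fy=4,interpolation=cv2.INTER_CUBIC)
a=cv2.resize(T[170:230,270:330],None,fx=6.67,fy=6.67,interpolation=cv2.INTER_CUBIC)
cv2.imwrite('pics/z5.png',np.hstack([a[:400,:400],b])[...,::-1])
E
```

```text
time_s: 16.42
tool_pos: [0.4419, -0.2752, 0.176]
eef_rot: [[0.986, -0.169, 0.001], [-0.169, -0.986, -0.001], [0.001, 0.001, -1.0]]
wrist_force: [0.5, 0.2, -0.9]
finger_gap: 0.996
[ 0.44203728 -0.27535021  0.17638284]
```

View pics/z5.png

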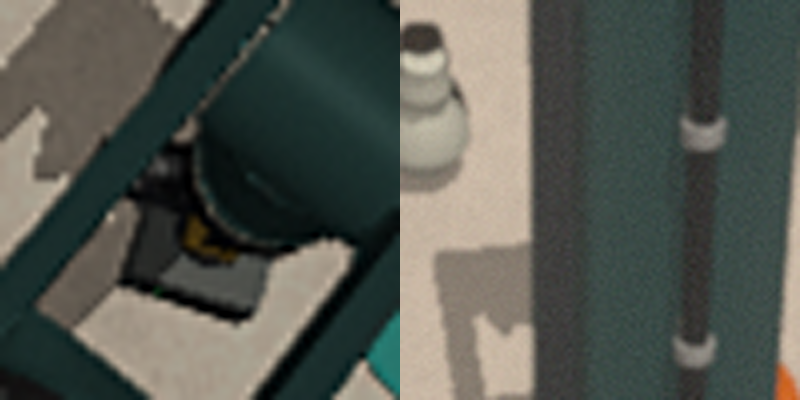

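```bash
python3 -m pendant '[[0,-0.5,0,20,0],[0,0,0,20,0],[0,0,0,12,0],[0,0,0,6,0],[0,0,0,0,0],[0,0,0,0,0]]'; python3 -m pendant '[[0.3,0,0,0,0],[0.45,0,0,0,0],[0.55,0,0,0,0],[0.6,0,0,0,0],[0.65,0,0,0,0],[1,0,0,0,0],[1,0,0,0,0],[1,0,0,0,0],[1,0,0,0,0],[1,0,0,0,0]]'
```

```text
time_s: 17.27
tool_pos: [0.4412, -0.275, 0.1178]
eef_rot: [[0.985, -0.17, 0.001], [-0.17, -0.985, -0.001], [0.001, 0.0, -1.0]]
wrist_force: [-0.4, -0.1, 0.7]
finger_gap: 0.998
time_s: 18.52
tool_pos: [0.441, -0.2749, 0.1175]
eef_rot: [[0.985, -0.17, 0.0], [-0.17, -0.985, -0.0], [0.0, 0.0, -1.0]]
wrist_force: [0.2, 0.3, 5.1]
finger_gap: 0.332
```

```bash
python3 -m pendant '[[1,0,0,-4,0],[1,0,0,-8,0],[1,0,0,-15,0],[1,0,0,-15,0],[1,0,0,0,0]]';  python3 -m pendant '[[1,0,0,-15,0],[1,0,0,-20,0],[1,0,0,-25,0],[1,0,0,-20,0],[1,0,0,-10,0],[1,0,0,0,0],[1,0,0,0,0]]'; python3 - <<'E'
from h import *
s=get_state();R=s['eef_rot'];print(s['wrist_torque'],1e3*R.T@(np.array([.633,.0024,.25])-s['tool_pos']),s['joint_pos'])
E
```

```text
time_s: 19.15
tool_pos: [0.4419, -0.2755, 0.1611]
eef_rot: [[0.985, -0.17, 0.003], [-0.17, -0.985, -0.002], [0.003, 0.002, -1.0]]
wrist_force: [0.9, -0.1, -2.0]
finger_gap: 0.329
time_s: 20.02
tool_pos: [0.4402, -0.2742, 0.2484]
eef_rot: [[0.985, -0.17, -0.001], [-0.17, -0.985, 0.001], [-0.001, -0.001, -1.0]]
wrist_force: [-0.2, 0.4, -1.7]
finger_gap: 0.328
[ 0.01140909 -0.02321539  0.01234398] [ 142.7936451  -305.44712418   -1.55152962] [-6.90400551e-01  2.26364603e-01  1.65921253e+00  7.53213416e-05
  1.25771301e+00  1.05160805e+00]
```

```bash
python3 -m pendant '[[1,6,-12,0,0],[1,12,-26,0,0],[1,17,-37,0,0],[1,17,-37,0,0],[1,17,-37,0,0],[1,17,-37,0,0],[1,17,-37,0,0],[1,17,-37,0,0],[1,12,-26,0,0],[1,7,-13,0,0],[1,4,-6,0,0],[1,0,0,0,0],[1,0,0,0,0],[1,0,0,0,0]]'; python3 -m pendant '[[1,0,0,20,0],[1,0,0,30,0],[1,0,0,20,0],[1,0,0,0,0],[1,0,0,0,0]]'; python3 - <<'E'
from h import *
T=get_image('top');S=get_image('side');s=get_state();print(s['tool_pos'],s['wrist_torque'])
R=s['eef_rot'];print(1e3*R.T@(np.array([.633,.0024,.17])-s['tool_pos']))
a=cv2.resize(S[130:230,160:260],None,fx=5,fy=5,interpolation=cv2.INTER_CUBIC)
b=cv2.resize(T[120:180,190:250],None,fx=5,fy=5,interpolation=cv2.INTER_CUBIC)
o=np.zeros((500,800,3),np.uint8);o[:,:500]=a;o[:300,500:]=b
for n in('side','top'):
  for w in('mark','tip_point','probe'): print(n,w,[(np.round(r['pixel'],1).tolist(),round(r['score'],2)) for r in spot_in(n,w)])
p=s['tool_pos']
for dz in(-.0975,-.0845,-.1045): print(dz,proj('side',p+[0,0,dz]))
cv2.imwrite('pics/z6.png',o[...,::-1])
E
```

```text
time_s: 21.78
tool_pos: [0.6333, 0.0007, 0.2493]
eef_rot: [[0.985, -0.171, -0.0], [-0.171, -0.985, -0.0], [-0.0, 0.0, -1.0]]
wrist_force: [0.2, 0.5, -1.4]
finger_gap: 0.328
time_s: 22.4
tool_pos: [0.6342, 0.0012, 0.1802]
eef_rot: [[0.985, -0.171, 0.001], [-0.171, -0.985, -0.0], [0.001, -0.0, -1.0]]
wrist_force: [-0.2, -0.3, -0.6]
finger_gap: 0.329
[0.63456366 0.00128988 0.18061568] [-0.01280747  0.02194606 -0.05578708]
[-1.75501205 -0.82467632 10.61177753]
side mark [([213.0, 207.7], 0.69)]
side tip_point []
side probe [([182.9, 209.0], 0.56)]
top mark [([157.7, 211.8], 0.63)]
top tip_point []
top probe [([147.1, 220.6], 0.45)]
-0.0975 [198.87364852 209.3303452 ]
-0.0845 [196.56112725 209.00684829]
-0.1045 [200.10545205 209.5026613 ]
```

View pics/z6.png

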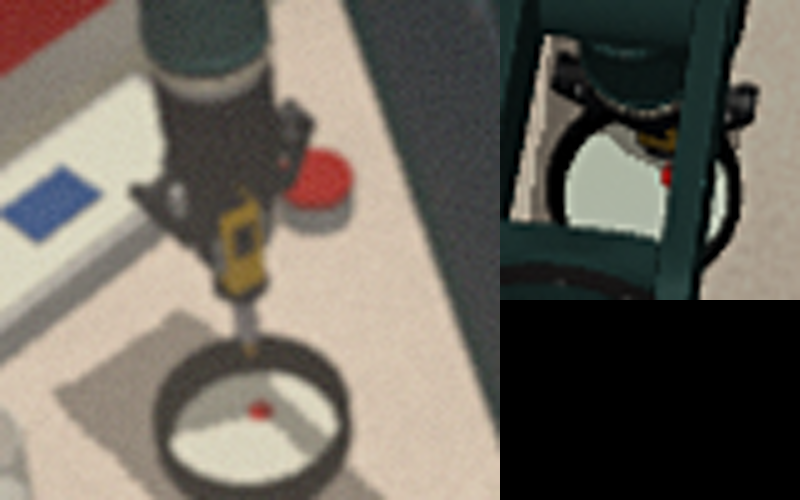

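```bash
python3 -m pendant '[[1,-1.7,-0.8,15,0],[1,0,0,20,0],[1,0,0,12,0],[1,0,0,6,0],[1,0,0,2,0],[1,0,0,0,0],[1,0,0,0,0],[1,0,0,0,0]]'; python3 - <<'E'
from h import *
T=get_image('top');S=get_image('side');s=get_state();print(s['tool_pos'],s['wrist_force'])
a=cv2.resize(S[170:230,180:240],None,fx=8,fy=8,interpolation=cv2.INTER_CUBIC)
p=s['tool_pos']
for dz in(-.0845,-.1045): print(dz,(proj('side',p+[0,0,dz])-[170,180]+.5)*8)
print((proj('side',[.633,.0024,.008])-[170,180]+.5)*8,(proj('side',[p[0],p[1],.008])-[170,180]+.5)*8)
h=S.astype(int);w=np.clip(h[...,0]-1.5*(h[...,1]+h[...,2])/2,0,None)[205:220,200:220]
ii=np.argwhere(w>0);print('red',(ii*w[w>0][:,None]).sum(0)/w.sum()+[205,200])
for i in range(0,1):
  h=T.astype(int);w=np.clip(h[...,0]-1.5*(h[...,1]+h[...,2])/2,0,None)[145:165,215:232];ii=np.argwhere(w>0);print('redT',len(ii))
cv2.imwrite('pics/z7.png',a[...,::-1])
E
```

```text
time_s: 23.8
tool_pos: [0.6324, 0.0026, 0.1247]
eef_rot: [[0.985, -0.17, 0.001], [-0.17, -0.985, 0.0], [0.001, -0.0, -1.0]]
wrist_force: [-0.6, 0.9, -2.0]
finger_gap: 0.33
[0.63227418 0.0025763  0.12452817] [-0.58662672  0.27542425 -1.18512205]
-0.0845 [298.75592659 248.5664975 ]
-0.1045 [325.44928556 252.29011844]
[340.19389572 253.64026083] [341.23573417 254.49226731]
red [211.63056769 211.73449782]
redT 29
```

View pics/z7.png

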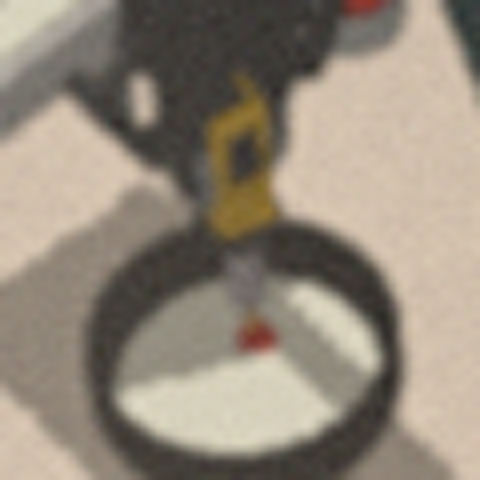

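```bash
python3 -m pendant '[[1,0,0.4,5,0],[1,0,0,3,0],[1,0,0,2,0],[1,0,0,0,0]]'; for i in 1 2 ; do python3 -m pendant '[[1,0,0,0,0]]'|grep -E "tool_pos|force"; done;  python3 -m pendant '[[1,0,0,2,0],[1,0,0,0,0]]'|grep -E "tool_pos|force";python3 -m pendant '[[1,0,0,2,0],[1,0,0,0,0]]'|grep -E "tool_pos|force"; for i in 1 2 3; do python3 -m pendant '[[1,0,0,0,0]]'|grep -E "tool_pos|force"; done
```

```text
time_s: 24.4
tool_pos: [0.6318, 0.0022, 0.1139]
eef_rot: [[0.985, -0.17, -0.001], [-0.17, -0.985, 0.0], [-0.001, -0.0, -1.0]]
wrist_force: [-0.8, -0.6, -1.5]
finger_gap: 0.331
tool_pos: [0.6321, 0.0022, 0.1143]
wrist_force: [-0.5, 0.2, -1.5]
tool_pos: [0.6322, 0.0022, 0.1143]
wrist_force: [0.4, -0.6, -3.0]
tool_pos: [0.6322, 0.0022, 0.1122]
wrist_force: [-0.6, -0.5, -0.6]
tool_pos: [0.6321, 0.0022, 0.1102]
wrist_force: [0.0, -0.3, -1.0]
tool_pos: [0.6321, 0.0022, 0.1103]
wrist_force: [0.1, 0.3, -0.7]
tool_pos: [0.6322, 0.0022, 0.1103]
wrist_force: [1.2, 0.0, -0.8]
tool_pos: [0.6321, 0.0022, 0.1103]
wrist_force: [0.1, 0.5, -0.1]
```

```bash
python3 -m pendant '[[1,0,0,1.5,0],[1,0,0,1,0],[1,0,0,0,0]]'|grep -E "tool_pos|force"; python3 -m pendant '[[1,0,0,1.5,0],[1,0,0,1,0],[1,0,0,0,0]]'|grep -E "tool_pos|force"; for i in 1 2 3 4 5 6 7 8; do python3 -m pendant '[[1,0,0,0,0]]'|grep -E "tool_pos|force|gap"; done
python3 - <<'E'
from h import *
T=get_image('top');S=get_image('side')
a=cv2.resize(S[170:230,180:240],None,fx=8,fy=8,interpolation=cv2.INTER_CUBIC)
cv2.imwrite('pics/z8.png',a[...,::-1])
E
```

```text
tool_pos: [0.6321, 0.0022, 0.1077]
wrist_force: [0.3, -0.4, 0.4]
tool_pos: [0.6321, 0.0022, 0.1052]
wrist_force: [0.3, 0.1, 0.7]
tool_pos: [0.6321, 0.0022, 0.1053]
wrist_force: [0.9, 0.4, 0.9]
finger_gap: 0.33
tool_pos: [0.6321, 0.0022, 0.1053]
wrist_force: [-0.0, 0.7, 1.2]
finger_gap: 0.332
tool_pos: [0.6321, 0.0022, 0.1053]
wrist_force: [0.3, -0.1, 0.5]
finger_gap: 0.327
tool_pos: [0.6321, 0.0022, 0.1053]
wrist_force: [0.1, 0.2, 0.1]
finger_gap: 0.332
tool_pos: [0.6321, 0.0022, 0.1052]
wrist_force: [-0.0, 0.1, 0.3]
finger_gap: 0.33
tool_pos: [0.6321, 0.0022, 0.1052]
wrist_force: [0.8, 0.1, 0.8]
finger_gap: 0.329
tool_pos: [0.6321, 0.0022, 0.1052]
wrist_force: [0.7, -0.5, 0.1]
finger_gap: 0.329
tool_pos: [0.6321, 0.0022, 0.1053]
wrist_force: [0.6, 0.6, 0.3]
finger_gap: 0.324
```

View pics/z8.png

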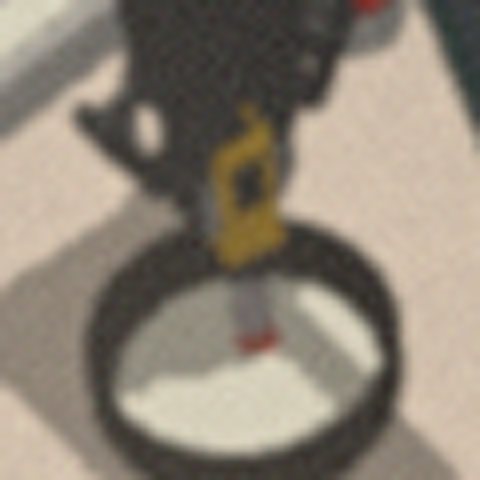

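```bash
python3 -c "
from station import *
print(finish_job())"
```

```text
the job is handed in; nothing more can be done
None
```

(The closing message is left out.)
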